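Load a bin label and press it into the shelf rail

TASK

Slide the white label card with the green tab all the way down into the pocket of the blue label holder while the holder stands in its grey stand. Then take the holder with its card, push its tongue down behind the dark metal lip at the front of the little white shelf, against the orange sprung clip, until the holder's shoulder sits fully home on the lip, and finish still gripping the holder and pressing it down there: the clip pushes it up again if you let go. Leave the things on and round the shelf undisturbed.

Things in the scene. Friction and masses are not known exactly. Their poses are not given: they have to be found in the camera images.
- card_center (a point): Centre of the loose white label card, a rigid plate standing upright in its grey stand: 6 mm thick (x), 44 mm wide (y), 64 mm tall (z up), about 30 g; the top 14 mm are a green tab. The lowest 6 mm taper to 3 mm thick. Both faces are alike; either way round will do.
- card_stand: Fixed grey block, 60 x 66 mm, 26 mm high, with a slot 8.5 x 48 mm that holds the lowest 18 mm of the card; the card lifts straight out. Origin at the centre of its underside, x and y as the card's.
- holder_center (a point): Middle of the pocket of the loose blue label holder (42 mm above its foot); x through the thickness, y along the width, z up. Open-topped pocket 16 mm thick, 56 wide, from 22 mm below to 22 mm above this point; inside 8 x 48 mm, floor 18 mm below this point. A card that is home has its centre 14 mm above this point and stands 24 mm out of the rim. Either way round will do.
- holder: The blue holder, about 60 g; origin at the middle of its foot. From the foot up 20 mm it is a tongue 6 mm thick, 50 mm wide, its lowest 6 mm tapered to 3 mm thick. The pocket above is thicker, so its underside, 20 mm above the foot, forms a shoulder 5 mm wide on either face.
- holder_stand: Fixed grey block, 60 x 80 mm, 30 mm high, with a slot 8 x 54 mm; the holder's tongue stands in it, shoulder on the block's top, and lifts straight out. Origin at the centre of its underside, x and y as the holder's.
- slot_top (a point): Middle of the mouth of the rail's slot, level with the top of the lip; x to the back of the shelf, y along the lip, z up. Slot 8 mm (x) by 60 mm (y), between the lip (4 mm thick, in front) and an equal ridge behind, both up to this point's height. The orange clip's top is 12 mm below this point when free. Holder home, shoulder on the lip: its holder_center is 22 mm above this point.
- label_shelf: Fixed white riser shelf, 220 mm wide, with the dark steel rail along its front; origin on the cart top under the slot's middle, lip top 62 mm above it. The board behind the rail is 48 mm high, 8 to 136 mm behind the slot; pot and carton stand on it about 100 mm behind the slot.
- clip (a joint): How far the orange sprung clip in the slot is pressed down, m: 0 free, 0.008 when the holder is home. Pressing it begins at about 3 N and takes about 11 N at 0.008.
- gel_pot: Blue gel pot, white cap, 43 mm across, 60 mm tall, loose, on the white shelf. Origin at the centre of its underside. To be left alone.
- carton: Small white and green carton, 31 x 47 x 72 mm, loose, on the white shelf. Origin at the centre of its underside. To be left alone.
- saline: White bottle, 45 mm across, 126 mm tall, loose, near the back of the cart top. Origin at the centre of its underside. To be left alone.
Not all that is in view belongs to the job. Of the things that look like the holder, the larger one is meant.

How it is judged:
On the way:
1. the card is fully down in the pocket (within 4 mm) while the holder is still in its stand (z of card_center in the frame of holder_center below 0.018 m and horizontal distance between card_center and holder_center below 0.006 m and angle between the z axis of card_center and the z axis of holder_center, either way round below 0.15 rad and distance of holder_center from where it was at the start of the episode below 0.02 m), for 0.2 s.
At the end, for the whole second after the job is handed in: Holder upright in the slot behind the lip (within 7 degrees, centred within 10 mm), pressed to within 3.5 mm of home (clip at least 5.5 mm down), at rest, fingers on it with over 2 N; card still within 4 mm of the pocket floor (value of joint clip above 0.0055 m and z of holder_center in the frame of slot_top below 0.0255 m and horizontal distance between holder_center and slot_top below 0.01 m and angle between the z axis of holder_center and the z axis of slot_top, either way round below 0.12 rad and angle between the y axis of holder_center and the y axis of slot_top, either way round below 0.15 rad and contact force between the fingers and holder above 2 N and z of card_center in the frame of holder_center below 0.018 m and horizontal distance between card_center and holder_center below 0.006 m and linear speed of holder below 0.02 m/s); the arm keeps its last pose, push and grip.
It fails at once if a bystander (pot, carton, bottle) is moved more than 30 mm (distance of any of gel_pot, carton, saline from where it was at the start of the episode above 0.03 m).
It fails at once if a bystander (pot, carton, bottle) is knocked over (angle between any of gel_pot, carton, saline's own z axis and vertical above 0.5 rad).
It also fails if it takes over 54 s, if anything falls off the work surface, if the arm or the gripper's body presses on something with over 40 N, if the wrist force passes 120 N, or if a joint passes its speed limit or range.

ROBOT

A 6-joint arm with a two-finger parallel gripper is mounted at the origin on a cart in front of the work surface, level with it; the furniture and walls round the work are solid. World frame = base frame: x ahead of the robot, y to its left, z up, the work surface at z = 0. Lengths are in m, angles in rad, forces in N, time in s.
With the tool pointing down it reaches from about 0.35 to 0.775 m from the base axis. Payload 5.5 kg.
Tool frame: the origin (TCP) lies midway between the tips of the shut fingers; the grasp point (between the pads) lies behind it (env.grip_point_offset is the z of the grasp point in the tool frame, in m); z points along the fingers, y is the direction in which the jaws open and shut (so a half turn about z gives the same grasp; the last joint's range is limited). The gripper opens to 85 mm and grips with 20 to 120 N. Pads are 22 mm wide; open, the fingers measure 114 mm over their backs; the gripper's body (76 mm by 85 mm) begins 54 mm behind the grasp point. The pads swing forward as they close: fully open they stand 13 mm farther back than shut.
Start: joints at [-1.334, 0.313, 0.046, 1.304, 0, 1.431], TCP at [0.212, -0.535, 0.203] pointing down, gripper open.
Joint ranges: [-2.76, 2.76], [-0.86, 1.69], [-1.03, 1.26], [-2.2, 2.34], [-1.47, 1.5], [-3.14, 3.14]. Speed limits (rad/s): [2.57, 2.57, 3.14, 3.14, 3.14, 3.14].

INTERFACE

Orientations are given as a unit quaternion [w, x, y, z].
In Python, from workcell import env, viewer gives the robot as it stands. The module is installed in compiled form; this text tells all that it offers.
- The arm moves only by the shell command python3 -m inch 'ROWS' [OPENING] [FORCE]. ROWS is JSON, a list of rows, each a list of 2 entries, a list of its own where there are three numbers: the shift along the tool's x, y, z in m, then the turn about the tool's z in degrees. In form: [[[tx, ty, tz], spin], ...]. A call has 1 to 5 rows; each row is the pose to reach, as a shift and turn from the pose measured when the call began, along the tool's axes at that moment; what a row does not reach only later rows make up. A row lasts 1/12 s, in which the tool goes at most 41.7 mm and 7.16 degrees, less where a joint would pass 70% of its speed; a pose out of reach is approached as far as the arm can. A call with a gripper value outside its range is refused whole. OPENING is the closure, from 0 (fully open) to 1 (shut), set as the call begins (- or left out, the last holds). The fingers move at their own pace and stop on an object; FORCE is the grip in N (left out, the last holds). Time passes only in rows, so rows that repeat a pose let the fingers close. It gives the time, the measured TCP pose, the force and the opening at its end, in the units of the state.
- env.get_state(): the state, without advancing time (a new reading comes with each control period).
- viewer.read_camera(name): name is "side" or "top" or "wrist"; returns a dict with "image" (384x512x3 uint8, red, green, blue), "depth" (384x512 float32, m along the optical axis (not along the pixel's ray), 0 where there is no reading), "vertical_fov" (degrees; the focal length in pixels is half the picture's height over the tangent of half this angle, whatever the lens; pixels are square), "cx", "cy" (the principal point, pixels), "dist_coeffs" ([k1, k2, p1, p2, k3] as OpenCV has them; the pictures are not rectified), "R" (3x3) and "t" (3): a world point X has camera coordinates R X + t; the wrist camera has in their place "T_tool_cam" (4x4, takes a point from camera to tool coordinates, whose origin is the TCP and whose axes are the flange's). Camera axes: x right, y down, z forward; pixel columns grow to the right and rows downward; lengths in m; the calibration is good to about 2 mm. A picture is of the moment at which its call begins: read the wrist's pose just before it.
- env.hand_in(): hands the job in, once; it reports no verdict.
The state is a dict: "clock": time; "joint_pos": joint angles; "qvel": joint speeds; "tau": joint torques, N m; "tcp_pos": TCP position; "orientation": TCP orientation; "wrist_force": force on the tool from outside, world axes, zero at the start; "ft_torque": the same for the moment, N m; "finger_gap": finger opening in m.
Only numpy, scipy, OpenCV 4.12 (cv2) and the standard library are available. Lean on these libraries where they do the work, as an engineer would, in place of code of your own. Each camera call takes 0.05 s, during which the arm holds its last target. There are 200 camera calls.

## Working session

There is one attempt and no reset: what is moved stays moved. The work goes in short steps, Python scripts to look and compute and a shell command to move; the robot and the scene stay as the last step left them, time stands still between calls to the robot, and variables do not carry over. Pictures are saved under pics/ and viewed, on a budget of 10 in all, crops included, one or two more only if the job needs it, and the job is handed in when it is done.

```bash
mkdir -p pics; cat > h.py <<'E'
from workcell import env, viewer
import numpy as np, cv2
from scipy.spatial.transform import Rotation as Ro
def toolT(s=None):
    s=s or env.get_state(); q=s["orientation"]
    T=np.eye(4);T[:3,:3]=Ro.from_quat([q[1],q[2],q[3],q[0]]).as_matrix();T[:3,3]=s["tcp_pos"];return T
def cam(name):
    T=toolT(); c=viewer.read_camera(name)
    f=192/np.tan(np.radians(c["vertical_fov"])/2)
    c["K"]=np.array([[f,0,c["cx"]],[0,f,c["cy"]],[0,0,1.]])
    if name=="wrist": c["W"]=T@np.array(c["T_tool_cam"])
    else:
        M=np.eye(4);M[:3,:3]=c["R"];M[:3,3]=c["t"];c["W"]=np.linalg.inv(M)
    return c
def rays(c,px):
    p=cv2.undistortPoints(np.array(px,float).reshape(-1,1,2),c["K"],np.array(c["dist_coeffs"],float)).reshape(-1,2)
    return np.c_[p,np.ones(len(p))]
def onplane(c,px,z):
    d=rays(c,px)@c["W"][:3,:3].T;o=c["W"][:3,3]
    return o+d*((z-o[2])/d[:,2])[:,None]
def cloud(c):
    v,u=np.mgrid[:384,:512];d=c["depth"].ravel().astype(float)
    P=rays(c,np.c_[u.ravel(),v.ravel()])*d[:,None]
    P=P@c["W"][:3,:3].T+c["W"][:3,3];P[d==0]=np.nan
    return P.reshape(384,512,3)
def save(c,n,crop=None,s=1):
    im=c["image"][:,:,::-1]
    if crop: im=im[crop[1]:crop[3],crop[0]:crop[2]]
    cv2.imwrite(f"pics/{n}.png",cv2.resize(im,None,fx=s,fy=s,interpolation=cv2.INTER_CUBIC))
E
python3 - <<'E'
from h import *
import pickle
a=cam("top");b=cam("side")
pickle.dump((a,b),open("c.pkl","wb"))
im=np.r_[a["image"],b["image"]][:,:,::-1]
cv2.imwrite("pics/a.png",cv2.resize(a["image"][:,:,::-1],(768,576)));cv2.imwrite("pics/b.png",cv2.resize(b["image"][:,:,::-1],(768,576)))
print(env.grip_point_offset,env.get_state(),a["W"],b["W"])
E
```

```text
-0.0187 {'clock': 0.1, 'joint_pos': array([-1.33359605e+00,  3.13934760e-01,  4.51069220e-02,  1.30358616e+00,
       -2.41143910e-05,  1.43122111e+00]), 'qvel': array([-0.0014365 , -0.00145403,  0.00385343,  0.00011631,  0.0013868 ,
       -0.0002324 ]), 'tau': array([ 2.07102137e-03, -4.81724918e+01,  2.99244815e+01,  1.27472437e-02,
       -1.97450954e-04,  6.68765139e-06]), 'tcp_pos': array([ 0.21143717, -0.53418846,  0.20189855]), 'orientation': array([-8.07283486e-04,  9.82307124e-01,  1.87275359e-01, -5.15084432e-05]), 'wrist_force': array([ 0.48336157,  0.48387625, -0.89416719]), 'ft_torque': array([0.01658756, 0.02782037, 0.00724449]), 'finger_gap': 0.08505597546641466} [[-0.01400594 -0.99937058  0.0325925   0.48532832]
 [-0.9997499   0.01342802 -0.01788352 -0.0332211 ]
 [ 0.01743461 -0.03283482 -0.99930872  1.2979695 ]
 [ 0.          0.          0.          1.        ]] [[ 0.9886712  -0.07753925  0.12851816  0.42592182]
 [-0.14914729 -0.60369833  0.7831369  -0.82551901]
 [ 0.01686235 -0.79343304 -0.60842392  0.64270218]
 [ 0.          0.          0.          1.        ]]
```

View pics/a.png

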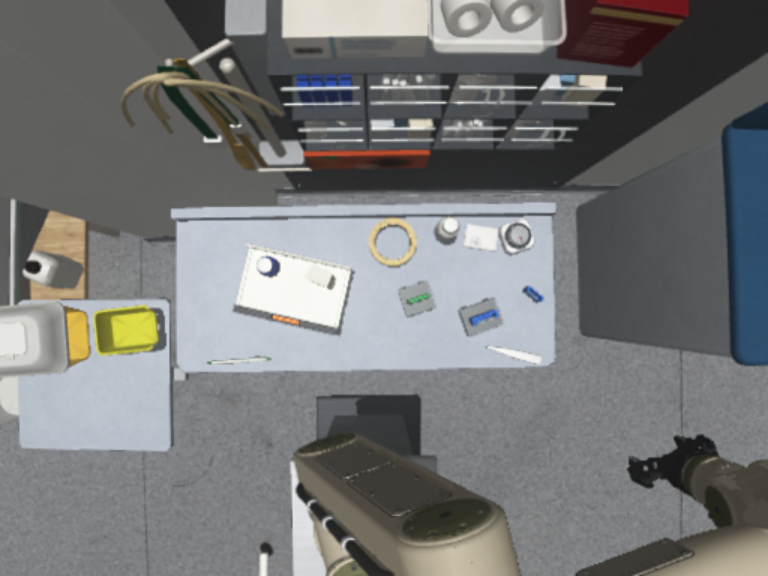

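View pics/b.png

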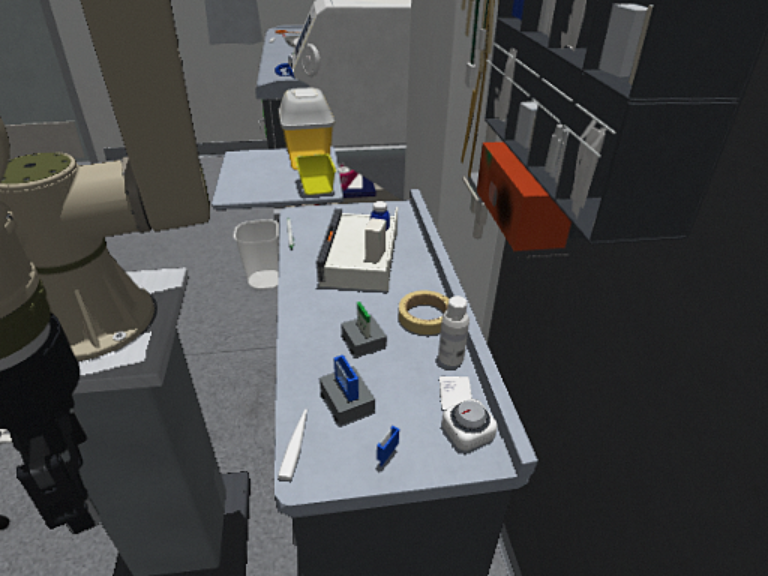

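The top picture (768-wide) shows these candidates:
- Blue holder in its grey stand at (483,317).
- Smaller loose blue lookalike at (533,293), rejected because it is smaller and not in a stand.
- Green-tabbed card in its stand at (418,298).
- Shelf at (293,288), with the orange clip at (286,320).

The white paper at (480,237) is not the card. I'll crop to check these choices and measure.

```bash
python3 - <<'E'
from h import *
import pickle
a,b=pickle.load(open("c.pkl","rb"))
t=cv2.resize(a["image"][130:260,140:380,::-1],(792,429),interpolation=cv2.INTER_CUBIC);cv2.imwrite("pics/c.png",t)
def comps(c,m):
    n,l,s,ct=cv2.connectedComponentsWithStats(m.astype(np.uint8))
    return [(l==i) for i in range(1,n) if s[i,4]>12]
for nm,c,box in(("top",a,(115,140,370,245)),("side",b,(180,130,350,320))):
    P=cloud(c);hsv=cv2.cvtColor(c["image"],cv2.COLOR_RGB2HSV).astype(int);H,S,V=hsv[...,0],hsv[...,1],hsv[...,2]
    roi=np.zeros(H.shape,bool);roi[box[1]:box[3],box[0]:box[2]]=1
    for k,m in dict(green=(H>45)&(H<85)&(S>110),blue=(H>105)&(H<130)&(S>130),orange=(H<18)&(S>130),grey=(S<40)&(V<140)&(V>60)&(P[...,2]>.015)&(P[...,2]<.04),dark=(V<80)&(S<90)&(P[...,2]>.04)&(P[...,2]<.08)).items():
        for M in comps(c,m&roi):
            q=P[M];q=q[~np.isnan(q[:,0])]
            if len(q)<8: continue
            v,u=np.nonzero(M)
            zt=np.percentile(q[:,2],97)
            (cx,cy),(w,h),ang=cv2.minAreaRect((q[:,:2]*1000).astype(np.float32))
            print(nm,k,M.sum(),"px",u.mean().round(1),v.mean().round(1),"med",np.median(q,0).round(3),"z",np.percentile(q[:,2],[3,97]).round(3),"rect",np.round([cx,cy,w,h,ang],1))
E
```

```text
top green 27 px 278.7 198.6 med [ 0.497 -0.122  0.072] z [0.007 0.077] rect [ 498.4 -123.3    5.7   42.7   20.6]
top blue 26 px 355.2 194.5 med [ 0.51  -0.367  0.041] z [0.024 0.051] rect [ 505.  -370.3   37.6    9.2   52.2]
top blue 73 px 322.2 210.8 med [ 0.458 -0.258  0.058] z [0.031 0.078] rect [ 457.9 -260.8   18.4   58.9   14.1]
top orange 40 px 189.7 212.7 med [0.457 0.156 0.052] z [0.043 0.061] rect [458.  155.7  52.7   6.6  76.7]
top grey 30 px 264.5 143.0 med [ 0.678 -0.081  0.026] z [0.02  0.034] rect [ 6.776e+02 -8.180e+01  1.800e+00  9.390e+01  3.000e-01]
top grey 16 px 288.5 143.0 med [ 0.678 -0.159  0.017] z [0.015 0.023] rect [ 678.1 -159.6   48.2    1.1   89.6]
top grey 55 px 342.6 142.1 med [ 0.679 -0.334  0.023] z [0.015 0.03 ] rect [ 6.791e+02 -3.411e+02  2.300e+00  1.674e+02  5.000e-01]
top grey 36 px 200.5 144.0 med [0.678 0.124 0.024] z [0.016 0.032] rect [6.776e+02 1.247e+02 1.300e+00 1.117e+02 3.000e-01]
top grey 81 px 344.5 157.0 med [ 0.627 -0.336  0.033] z [0.028 0.039] rect [ 629.6 -340.5   52.4   52.1   89.3]
top grey 15 px 292.8 157.9 med [ 0.625 -0.169
[... 1933 characters left out ...]
.04 ] rect [ 500.2 -370.5   20.1    1.    47.7]
side dark 154 px 218.5 160.6 med [0.449 0.109 0.06 ] z [0.045 0.063] rect [458.1 150.6 217.1  14.4  75.8]
side dark 17 px 255.1 165.6 med [0.564 0.084 0.058] z [0.051 0.077] rect [558.2  72.3  35.3   1.6  65. ]
side dark 13 px 247.2 173.8 med [0.533 0.055 0.048] z [0.047 0.053] rect [534.5  53.8   7.   26.1  64. ]
side dark 28 px 241.3 213.1 med [ 0.495 -0.126  0.051] z [0.04 0.06] rect [ 496.1 -128.2    5.9   34.3   25.6]
side dark 22 px 294.8 224.5 med [ 0.621 -0.194  0.054] z [0.044 0.068] rect [ 620.8 -188.9    3.4   22.4    9.7]
side dark 19 px 226.9 249.0 med [ 0.449 -0.261  0.063] z [0.051 0.07 ] rect [ 449.1 -262.9    1.2   32.7   18.1]
```

View pics/c.png

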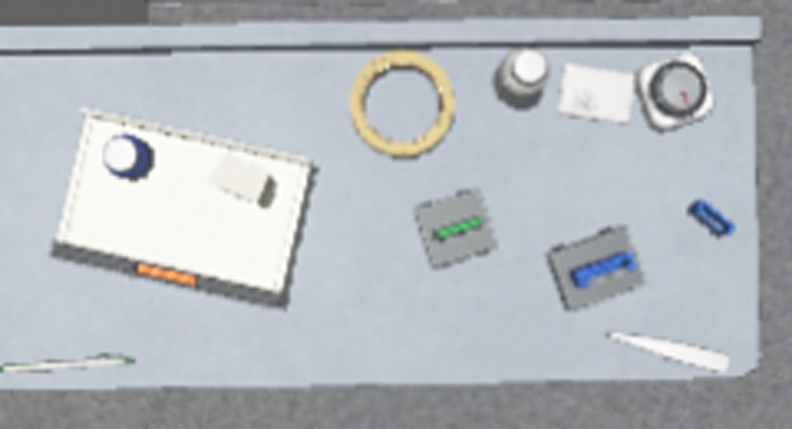

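The crop confirms it: the larger holder is in its grey stand at crop (605,268), and the small lookalike at (710,217) is excluded. The green-tab card is at (455,228) and the orange clip in the dark rail at (166,273). Measured positions:

| Item | Position (m) | Yaw |
|---|---|---|
| Card | (0.497, -0.124) | about 17° |
| Holder | (0.457, -0.261) | about 18° |
| Slot | (0.458, 0.155) | about -13.5° |

Heights and sizes match the description, so I'll move above the card.

```bash
R='python3 -m inch'
$R '[[[0.035,-0.023,0],0],[[0.07,-0.046,0],0],[[0.105,-0.07,0],0],[[0.14,-0.093,0],0],[[0.14,-0.093,0],0]]' 0 | tail -3
$R '[[[0.035,-0.023,0],0],[[0.07,-0.046,0],0],[[0.105,-0.07,0],0],[[0.14,-0.093,0],0],[[0.14,-0.093,0],0]]'| tail -3
$R '[[[0.035,-0.023,0],0],[[0.07,-0.046,0],0],[[0.105,-0.07,0],0],[[0.14,-0.093,0],0],[[0.14,-0.093,0],0]]'| tail -3
$R '[[[0,0,0],-7],[[0,0,0],-14],[[0,0,0],-21],[[0,0,0],-28],[[0,0,0],-35]]'| tail -3
$R '[[[0,0,0],-7],[[0,0,0],-14],[[0,0,0],-21],[[0,0,0],-28],[[0,0,0],-35]]'| tail -3
python3 - <<'E'
from h import *
s=env.get_state();T=toolT(s);print(s["tcp_pos"],s["joint_pos"],"yaw y",np.degrees(np.arctan2(T[1,1],T[0,1])))
d=T[:3,:3].T@(np.array([.497,-.124,.17])-T[:3,3]);print(d)
E
```

```text
orientation: [-0.003, 0.982, 0.19, 0.001]
wrist_force: [-1.3, -0.5, 0.1]
finger_gap: 0.0855
orientation: [-0.004, 0.981, 0.193, 0.001]
wrist_force: [-0.9, 0.6, -1.1]
finger_gap: 0.0853
orientation: [-0.004, 0.981, 0.196, 0.002]
wrist_force: [0.2, -1.1, -0.5]
finger_gap: 0.0856
orientation: [-0.004, 0.875, 0.484, 0.002]
wrist_force: [-0.2, 0.4, -0.3]
finger_gap: 0.0855
orientation: [-0.003, 0.687, 0.727, 0.003]
wrist_force: [-0.0, -0.2, -0.1]
finger_gap: 0.0851
[ 0.5029625  -0.10589376  0.20258799] [-0.36914771  0.19721553 -0.10738992  1.26966428  0.00826964  1.14578706] yaw y 3.1997456383263922
[-0.01803666 -0.00697184  0.03242587]
```

```bash
R='python3 -m inch'
$R '[[[-0.009,-0.004,0],-7],[[-0.018,-0.007,0],-14],[[-0.018,-0.007,0],-14]]'| tail -3
cat >> h.py <<'E'
def rel(p,yaw):
    "tool shift and spin that bring TCP to p with tool y at yaw deg"
    s=env.get_state();T=toolT(s);y=np.degrees(np.arctan2(T[1,1],T[0,1]))
    print("tcp",s["tcp_pos"].round(4),"yawy",round(y,2),"tilt",np.degrees(np.arccos(-T[2,2])).round(2),"F",s["wrist_force"].round(1),"gap",round(s["finger_gap"],4),"t",round(s["clock"],2))
    print(" shift",(T[:3,:3].T@(np.array(p)-T[:3,3])).round(4),"spin",round(((y-yaw+180)%360)-180,2))
def mask(c,k):
    H,S,V=np.moveaxis(cv2.cvtColor(c["image"],cv2.COLOR_RGB2HSV).astype(int),2,0)
    return dict(green=(H>45)&(H<85)&(S>110),blue=(H>105)&(H<130)&(S>130),orange=(H<18)&(S>130),dark=(V<80)&(S<90),grey=(S<40)&(V<150))[k]
E
python3 - <<'E'
from h import *
c=cam("wrist");save(c,"d",s=1.5)
P=cloud(c)
rel([.497,-.124,.17],17)
for k,zs in(("green",(.065,.08)),("blue",(.068,.082))):
    m=mask(c,k)&(P[...,2]>zs[0])&(P[...,2]<zs[1]);v,u=np.nonzero(m)
    if len(u)<20: print(k,"none");continue
    q=P[m];r=cv2.minAreaRect((q[:,:2]*1000).astype(np.float32));print(k,len(u),u.mean(),v.mean(),np.median(q,0).round(4),r)
E
```

```text
orientation: [-0.003, 0.593, 0.805, 0.003]
wrist_force: [0.3, -0.3, 0.3]
finger_gap: 0.0856
tcp [ 0.4966 -0.1255  0.2021] yawy 16.94 tilt 0.52 F [-0.2 -0.2 -0.1] gap 0.0852 t 2.48
 shift [0.001  0.0008 0.0321] spin -0.06
green 337 255.9940652818991 165.6320474777448 [ 0.4966 -0.1182  0.071 ] ((496.9652404785156, -118.96629333496094), (5.438615798950195, 43.350852966308594), 17.26687240600586)
blue 428 175.93691588785046 284.6892523364486 [ 0.4587 -0.2514  0.0726] ((455.5671081542969, -256.05401611328125), (15.779149055480957, 56.36925506591797), 19.61770248413086)
```

View pics/d.png

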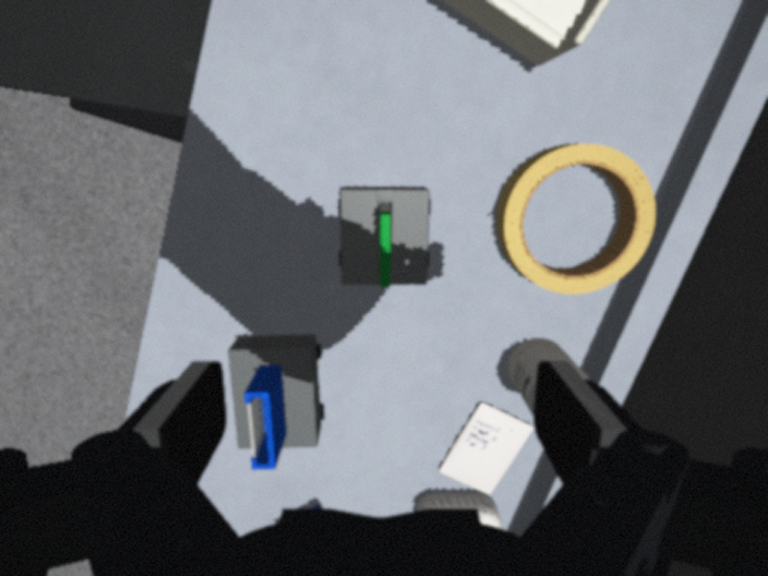

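The wrist picture shows the card's green top edge at (385,245) between the jaws and the blue holder at (265,415). The wrist view reads about +5 mm in y against the fixed cameras. The card-to-holder offset agrees across all the views: (-41.3, -137.0) mm, yaw +2.3°. I'll descend and grip.

```bash
R='python3 -m inch'
$R '[[[0.003,0.001,0.035],0],[[0.003,0.001,0.07],0],[[0.003,0.001,0.10],0],[[0.003,0.001,0.12],0],[[0.003,0.001,0.12],0]]' 0.5| tail -3
python3 -c "
from h import *
rel([.497,-.122,.051],17.1)"
```

```text
orientation: [-0.007, 0.597, 0.802, 0.002]
wrist_force: [-1.0, 1.2, -0.0]
finger_gap: 0.0431
tcp [ 0.4929 -0.1197  0.0776] yawy 16.74 tilt 0.87 F [-1.   1.2 -0. ] gap 0.0431 t 2.9
 shift [-0.0037  0.0034  0.0265] spin -0.36
```

```bash
R='python3 -m inch'
$R '[[[-0.003,0.003,0.01],-0.3],[[-0.004,0.0035,0.02],-0.3],[[-0.004,0.0035,0.0265],-0.3],[[-0.004,0.0035,0.0265],-0.3],[[-0.004,0.0035,0.0265],-0.3]]' 0.5| tail -3
python3 -c "
from h import *
rel([.497,-.122,.051],17.1)"
$R '[[[0,0,0],0],[[0,0,0],0],[[0,0,0],0],[[0,0,0],0],[[0,0,0],0]]' 1 30| tail -3
python3 -c "
from h import *
rel([.497,-.122,.051],17.1)"
```

```text
orientation: [-0.007, 0.595, 0.804, 0.002]
wrist_force: [0.7, 0.3, -0.2]
finger_gap: 0.0428
tcp [ 0.4974 -0.1224  0.0513] yawy 17.01 tilt 0.86 F [ 0.7  0.3 -0.2] gap 0.0428 t 3.32
 shift [ 0.0005 -0.0003  0.0003] spin -0.09
orientation: [-0.007, 0.595, 0.804, 0.002]
wrist_force: [-0.1, -0.7, -0.6]
finger_gap: -0.0001
tcp [ 0.4976 -0.1224  0.0516] yawy 17.01 tilt 0.84 F [-0.1 -0.7 -0.6] gap -0.0001 t 3.73
 shift [ 0.0005 -0.0005  0.0006] spin -0.09
```

The fingers closed on nothing, with the gap at 0. I'll look before doing anything else.

```bash
python3 - <<'E'
from h import *
b=cam("side");w=cam("wrist")
x=cv2.resize(b["image"][160:290,190:320,::-1],(400,400),interpolation=cv2.INTER_CUBIC)
y=cv2.resize(w["image"][:,:,::-1],(400,300))
cv2.imwrite("pics/e.png",np.hstack([x,np.vstack([y,np.zeros((100,400,3),np.uint8)])]))
E
```

```text
(no output)
```

View pics/e.png

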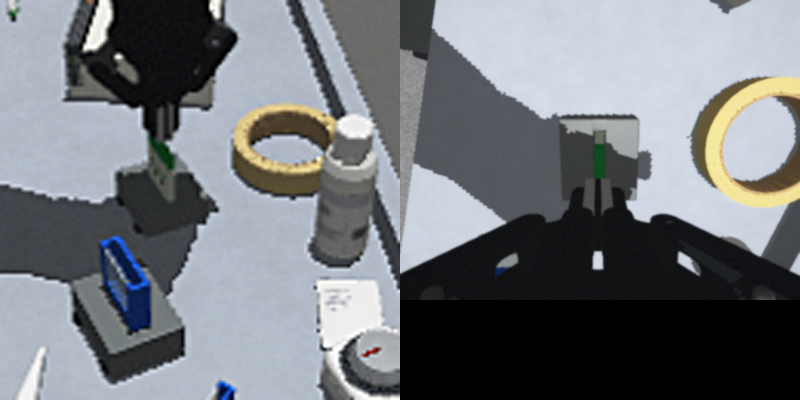

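```bash
python3 - <<'E'
from h import *
b=cam("side");w=cam("wrist")
s=env.get_state();T=toolT(s)
def proj(c,X):
    M=np.linalg.inv(c["W"]);p=M[:3,:3]@np.array(X)+M[:3,3];uv,_=cv2.projectPoints(p.reshape(1,1,3),np.zeros(3),np.zeros(3),c["K"],np.array(c["dist_coeffs"],float));return uv.ravel()
for n,c in(("side",b),("wrist",w)):
    print(n,"tcp px",proj(c,T[:3,3]),"grasp px",proj(c,(T@[0,0,-.0187,1])[:3]))
    P=cloud(c)
    m=mask(c,"green")&(P[...,2]>.05)&(P[...,2]<.09)&(abs(P[...,1]+.12)<.06);v,u=np.nonzero(m);q=P[m]
    print(" green",len(q),u.min(),u.max(),v.min(),v.max(),np.percentile(q,[2,50,98],axis=0).round(4).tolist())
    m=mask(c,"dark")&(np.linalg.norm(P[...,:2]-T[:2,3],axis=2)<.035)&(P[...,2]>.03)&(P[...,2]<.13);v,u=np.nonzero(m);q=P[m]
    for lo in np.arange(.03,.13,.01):
        k=(q[:,2]>=lo)&(q[:,2]<lo+.01)
        if k.sum()>2: print("  z",lo.round(2),k.sum(),np.median(q[k],0).round(3),"px",u[k].mean().round(),v[k].mean().round())
x=cv2.resize(b["image"][170:240,215:275,::-1],(480,560),interpolation=cv2.INTER_NEAREST)
y=cv2.resize(w["image"][130:300,170:340,::-1],(320,320),interpolation=cv2.INTER_NEAREST)
cv2.imwrite("pics/f.png",np.hstack([x,np.vstack([y,np.zeros((240,320,3),np.uint8)])]))
E
```

```text
side tcp px [241.7296836  211.79441931] grasp px [241.71073783 206.23569832]
 green 33 239 245 204 214 [[0.4909, -0.1451, 0.0617], [0.499, -0.1345, 0.0696], [0.5036, -0.1145, 0.0782]]
  z 0.03 9 [ 0.497 -0.131  0.038] px 242.0 218.0
  z 0.04 11 [ 0.497 -0.131  0.044] px 242.0 216.0
  z 0.05 6 [ 0.496 -0.127  0.057] px 241.0 212.0
  z 0.06 4 [ 0.494 -0.124  0.063] px 241.0 209.0
  z 0.08 14 [ 0.5   -0.134  0.088] px 243.0 204.0
  z 0.09 29 [ 0.5   -0.133  0.096] px 242.0 201.0
  z 0.1 28 [ 0.495 -0.134  0.105] px 242.0 198.0
  z 0.11 34 [ 0.5   -0.135  0.115] px 242.0 195.0
  z 0.12 51 [ 0.501 -0.136  0.126] px 243.0 191.0
wrist tcp px [253.12850309 226.32783112] grasp px [253.11422566 240.73594516]
 green 576 248 261 185 229 [[0.4888, -0.1152, 0.0624], [0.4933, -0.1057, 0.071], [0.498, -0.0978, 0.0727]]
  z 0.04 3 [ 0.488 -0.099  0.047] px 249.0 179.0
  z 0.05 5 [ 0.488 -0.099  0.059] px 250.0 183.0
  z 0.06 3 [ 0.488 -0.1    0.062] px 248.0 187.0
  z 0.08 244 [ 0.494 -0.112  0.087] px 253.0 235.0
  z 0.09 534 [ 0.494 -0.113  0.095] px 253.0 245.0
  z 0.1 587 [ 0.494 -0.113  0.105] px 252.0 255.0
  z 0.11 896 [ 0.497 -0.116  0.116] px 252.0 281.0
  z 0.12 2645 [ 0.497 -0.113  0.127] px 251.0 287.0
```

View pics/f.png

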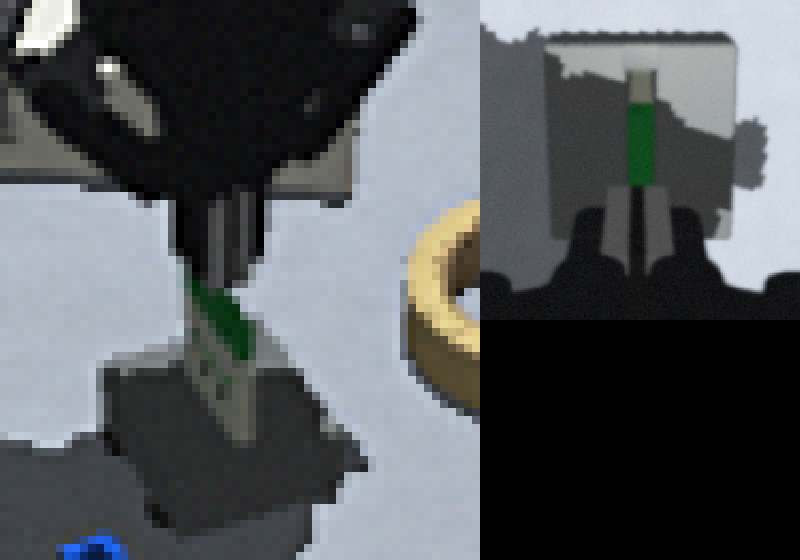

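Both cameras agree that the closed fingertips end just above the card's tab, at side crop (220,285) and wrist crop (637,185). So the real tips are well behind the reported TCP. I'll measure the tip in the tool frame from depth.

```bash
python3 - <<'E'
from h import *
T=toolT();Ti=np.linalg.inv(T)
for n in("wrist","side"):
    c=cam(n);P=cloud(c);Q=P@Ti[:3,:3].T+Ti[:3,3]
    m=(abs(Q[...,1])<.02)&(abs(Q[...,0])<.03)&~mask(c,"green")&(P[...,2]>.074)
    q=Q[m];v,u=np.nonzero(m);o=np.argsort(-q[:,2])
    print(n,len(q))
    for k in np.array_split(o[:240],6): print("  tool xyz",np.median(q[k],0).round(4),"px",u[k].mean().round(),v[k].mean().round(),"rgb",c["image"][v[k],u[k]].mean(0).round())
print(T[:3,:3].round(3),env.get_state()["joint_pos"].round(3))
E
```

```text
wrist 20032
  tool xyz [ 0.0117 -0.     -0.0323] px 253.0 228.0 rgb [62. 69. 64.]
  tool xyz [ 0.0116 -0.0011 -0.0339] px 252.0 232.0 rgb [59. 60. 59.]
  tool xyz [ 0.0116  0.0006 -0.0348] px 254.0 234.0 rgb [52. 53. 53.]
  tool xyz [ 0.0113  0.0012 -0.0355] px 253.0 235.0 rgb [50. 51. 52.]
  tool xyz [ 0.0116 -0.0019 -0.0363] px 250.0 235.0 rgb [48. 48. 49.]
  tool xyz [ 0.0079  0.0031 -0.0371] px 257.0 238.0 rgb [40. 41. 41.]
side 660
  tool xyz [-0.011  -0.0035 -0.0398] px 242.0 202.0 rgb [45. 46. 48.]
  tool xyz [-0.0095 -0.0067 -0.0512] px 241.0 199.0 rgb [39. 40. 42.]
  tool xyz [-0.0104 -0.0036 -0.0605] px 242.0 196.0 rgb [36. 37. 38.]
  tool xyz [-0.0125 -0.     -0.0732] px 243.0 192.0 rgb [14. 14. 16.]
  tool xyz [-0.0121  0.0018 -0.0808] px 243.0 189.0 rgb [15. 15. 17.]
  tool xyz [-0.0119 -0.0073 -0.0873] px 241.0 187.0 rgb [18. 19. 20.]
[[-0.292  0.956 -0.009]
 [ 0.956  0.293  0.012]
 [ 0.014 -0.005 -1.   ]] [-0.403  0.302 -0.359  0.922  0.008  0.871]
```

The tips sit at tool z of about -0.0315, centred in x and y. So the real tip is 31.5 mm behind the reported TCP, and I'll use that offset from here on. I'll reopen, go 32 mm lower and grip.

```bash
R='python3 -m inch'
$R '[[[0,0,0],0],[[0,0,0],0],[[0,0,0],0],[[0,0,0],0]]' 0.5| tail -2
$R '[[[0,0,0.01],0],[[0,0,0.02],0],[[0,0,0.032],0],[[0,0,0.032],0]]' 0.5| tail -2
python3 -c "
from h import *
rel([.497,-.122,.0195],17.1)"
$R '[[[0,0,0],0],[[0,0,0],0],[[0,0,0],0],[[0,0,0],0],[[0,0,0],0]]' 1 40| tail -3
python3 -c "
from h import *
rel([.497,-.122,.0195],17.1)"
```

```text
wrist_force: [0.1, -0.3, 0.3]
finger_gap: 0.0421
wrist_force: [-0.7, 0.0, -0.5]
finger_gap: 0.0431
tcp [ 0.4949 -0.121   0.0162] yawy 17.01 tilt 1.11 F [-0.7  0.  -0.5] gap 0.0431 t 4.7
 shift [-0.0015  0.0017 -0.0033] spin -0.09
orientation: [-0.008, 0.595, 0.804, 0.003]
wrist_force: [1.8, 1.0, -2.1]
finger_gap: 0.0051
tcp [ 0.4962 -0.1211  0.0168] yawy 17.03 tilt 1.01 F [ 1.8  1.  -2.1] gap 0.0051 t 5.12
 shift [-0.001   0.0004 -0.0027] spin -0.07
```

```bash
R='python3 -m inch'
$R '[[[0,0,0],0],[[0,0,-0.004],0],[[0,0,-0.004],0],[[0,0,-0.004],0]]' 0.8| tail -2
$R '[[[0,0,0],0],[[0,0,0],0],[[0,0,0],0],[[0,0,0],0]]' 1 50| tail -3
python3 -c "
from h import *
rel([.497,-.122,.0205],17.1)"
$R '[[[0,0,-0.01],0],[[0,0,-0.02],0],[[0,0,-0.04],0],[[0,0,-0.06],0],[[0,0,-0.065],0]]' | tail -3
python3 -c "
from h import *
rel([.497-.0413,-.122-.137,.085],19.3)"
```

```text
wrist_force: [0.1, 0.7, -0.2]
finger_gap: 0.0168
orientation: [-0.008, 0.595, 0.804, 0.003]
wrist_force: [1.1, -0.0, 1.2]
finger_gap: 0.0049
tcp [ 0.4968 -0.1214  0.0215] yawy 17.03 tilt 0.95 F [ 1.1 -0.   1.2] gap 0.0049 t 5.78
 shift [-0.0006  0.0001  0.001 ] spin -0.07
orientation: [-0.006, 0.595, 0.804, 0.003]
wrist_force: [0.1, -0.4, 0.3]
finger_gap: 0.0049
tcp [ 0.4986 -0.1232  0.0901] yawy 17.02 tilt 0.74 F [ 0.1 -0.4  0.3] gap 0.0049 t 6.2
 shift [-0.1174 -0.0807  0.0038] spin -2.28
```

```bash
R='python3 -m inch'
$R '[[[0,0,-0.015],0],[[-0.035,-0.024,-0.015],-1],[[-0.07,-0.048,-0.015],-2],[[-0.1,-0.07,-0.015],-2.3],[[-0.117,-0.081,-0.015],-2.3]]' | tail -3
$R '[[[0,0,0],0],[[0,0,0],0]]' | tail -1
python3 - <<'E'
from h import *
rel([.4555,-.2584,.085],19.3)
T=toolT()
w=cam("wrist");b=cam("side")
x=cv2.resize(b["image"][200:290,190:290,::-1],(440,396),interpolation=cv2.INTER_CUBIC)
y=cv2.resize(w["image"][130:300,170:340,::-1],(360,360),interpolation=cv2.INTER_CUBIC)
cv2.imwrite("pics/g.png",np.hstack([x,np.vstack([y,np.zeros((36,360,3),np.uint8)])]))
for n,c in(("wrist",w),("side",b)):
    P=cloud(c);m=mask(c,"blue")&(abs(P[...,0]-.456)<.05)&(abs(P[...,1]+.26)<.05)
    q=P[m];k=q[(q[:,2]>.069)&(q[:,2]<.079)]
    print(n,len(q),len(k),cv2.minAreaRect((k[:,:2]*1000).astype(np.float32)))
    m=mask(c,"green")&(abs(P[...,0]-.456)<.05)&(abs(P[...,1]+.26)<.05);q=P[m];print(" green",len(q),np.percentile(q,[2,50,98],axis=0).round(4).tolist(),cv2.minAreaRect((q[:,:2]*1000).astype(np.float32)))
E
```

```text
orientation: [-0.006, 0.579, 0.815, 0.002]
wrist_force: [-0.1, 0.1, -0.7]
finger_gap: 0.0049
finger_gap: 0.0049
tcp [ 0.4529 -0.2631  0.1041] yawy 19.03 tilt 0.72 F [-0.1  0.1  0. ] gap 0.0049 t 6.78
 shift [0.0034 0.004  0.0192] spin -0.27
wrist 1446 663 ((453.952392578125, -251.87451171875), (15.612653732299805, 45.67741012573242), 19.02155303955078)
 green 1785 [[0.4429, -0.2817, 0.1445], [0.4515, -0.2571, 0.1538], [0.4609, -0.2407, 0.2094]] ((457.4978942871094, -258.4515686035156), (93.11399841308594, 44.303680419921875), 34.986053466796875)
side 222 46 ((455.02178955078125, -262.278564453125), (15.275283813476562, 56.94937515258789), 20.98550033569336)
 green 46 [[0.4183, -0.285, 0.1436], [0.4577, -0.2806, 0.1545], [0.4647, -0.2675, 0.3069]] ((446.6971130371094, -275.0712585449219), (18.36377716064453, 71.80745697021484), 85.92807006835938)
```

View pics/g.png

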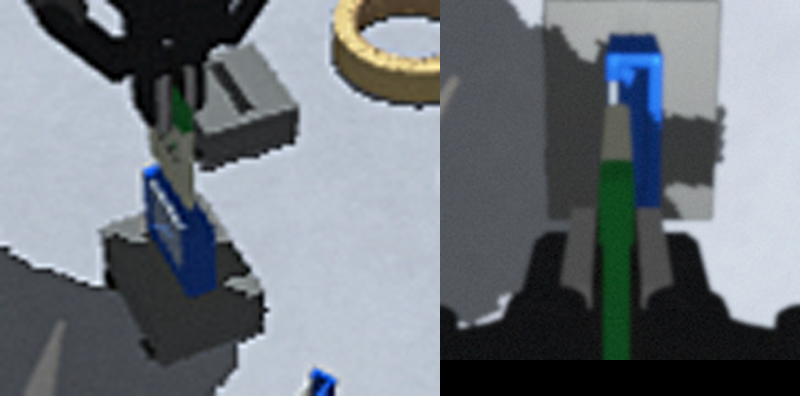

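The picture shows the card held straight, still up and left of the pocket: card bottom at wrist crop (615,130), pocket at (632,90). I'll apply the 3–4 mm correction and compare the card and pocket lines in the tool frame.

```bash
R='python3 -m inch'
$R '[[[0.0034,0.004,0.005],-0.3],[[0.0034,0.004,0.009],-0.3],[[0.0034,0.004,0.009],-0.3]]' | tail -1
python3 - <<'E'
from h import *
rel([.4555,-.2584,.085],19.3)
T=toolT();Ti=np.linalg.inv(T);w=cam("wrist");P=cloud(w);Q=P@Ti[:3,:3].T+Ti[:3,3]
near=(abs(Q[...,0])<.05)&(abs(Q[...,1])<.03)
def rep(n,m):
    q=Q[m&near];print(n,len(q),"x",np.percentile(q[:,0],[1,99]).round(4),"y",np.percentile(q[:,1],[2,50,98]).round(4),"z",np.percentile(q[:,2],[5,95]).round(4))
b=mask(w,"blue")
for z0 in(.066,.070,.074): rep(f"blue{z0}",b&(P[...,2]>z0)&(P[...,2]<z0+.004+.004))
ctop=T[2,3]+.0505
H,S,V=np.moveaxis(cv2.cvtColor(w["image"],cv2.COLOR_RGB2HSV).astype(int),2,0)
z=P[...,2]
for a in range(0,64,8): # card points by height below top
    rep(f"card -{a}",(z<ctop-a*.001+.004)&(z>ctop-a*.001-.004)&~b&(Q[...,0]>.014)&(abs(Q[...,1])<.008)&(z>.08))
E
```

```text
finger_gap: 0.0044
tcp [ 0.4559 -0.2546  0.0939] yawy 19.65 tilt 0.87 F [ 0.7  0.7 -0.7] gap 0.0044 t 7.13
 shift [-0.0036 -0.0016  0.0089] spin 0.35
blue0.066 460 x [-0.0076  0.0258] y [-0.008   0.0039  0.0069] z [0.0204 0.0258]
blue0.07 439 x [-0.0078  0.0258] y [-0.008   0.0045  0.0069] z [0.0202 0.0226]
blue0.074 18 x [0.0037 0.0254] y [-0.0069  0.0042  0.0066] z [0.0197 0.0202]
card -0 443 x [0.0141 0.0239] y [-0.003  -0.      0.0027] z [-0.0503 -0.0475]
card -8 94 x [0.0231 0.0241] y [-0.0031 -0.      0.0027] z [-0.0455 -0.0389]
card -16 77 x [0.0228 0.0238] y [-0.0031 -0.0004  0.0025] z [-0.0379 -0.0306]
card -24 67 x [0.0226 0.0235] y [-0.003  -0.      0.0026] z [-0.0296 -0.023 ]
card -32 57 x [0.0226 0.0236] y [-0.0028 -0.      0.0027] z [-0.0218 -0.0151]
card -40 54 x [0.0224 0.0232] y [-0.003  -0.      0.0028] z [-0.0135 -0.0064]
card -48 44 x [0.0222 0.0231] y [-0.0031 -0.0003  0.0025] z [-0.0057  0.0012]
card -56 35 x [0.0223 0.023 ] y [-0.0027 -0.      0.0026] z [0.0027 0.0093]
```

```bash
R='python3 -m inch'
$R '[[[-0.0034,-0.0004,0],0.3],[[-0.0034,-0.0004,0],0.3],[[-0.0034,-0.0004,0],0.3],[[-0.0034,-0.0004,0],0.3]]' | tail -1
cat > chk.py <<'E'
from h import *
rel([.4555,-.2584,.0475],19.3)
T=toolT();Ti=np.linalg.inv(T);w=cam("wrist");P=cloud(w);Q=P@Ti[:3,:3].T+Ti[:3,3];z=P[...,2]
near=(abs(Q[...,0])<.05)&(abs(Q[...,1])<.03);b=mask(w,"blue")
q=Q[b&near&(z>.066)&(z<.078)];print("rim x far",np.percentile(q[:,0],99).round(4),"cx",(np.percentile(q[:,0],99)-.028).round(4),"cy",((np.percentile(q[:,1],2)+np.percentile(q[:,1],98))/2).round(4))
q=Q[near&~b&(Q[...,0]>.014)&(abs(Q[...,1])<.008)&(z>.08)&(Q[...,2]>-.045)]
if len(q)>9: print("card cx",(np.percentile(q[:,0],[50])-.022).round(4),"cy",np.median(q[:,1]).round(4),len(q))
E
python3 chk.py
```

```text
finger_gap: 0.0051
tcp [ 0.4569 -0.2585  0.0944] yawy 19.33 tilt 0.83 F [-0.7  0.  -1.1] gap 0.0051 t 7.52
 shift [-0.0001 -0.0011  0.0469] spin 0.03
rim x far 0.0297 cx 0.0017 cy -0.0003
card cx [0.0011] cy -0.0 430
```

Aligned within 0.5 mm, so I'll lower it in.

```bash
R='python3 -m inch'
$R '[[[0,0,0.006],0],[[0,0,0.012],0],[[0,0,0.018],0],[[0,0,0.022],0],[[0,0,0.022],0]]' | tail -2
python3 chk.py
```

```text
wrist_force: [-0.9, 0.4, -0.5]
finger_gap: 0.0052
tcp [ 0.4557 -0.2575  0.0709] yawy 19.32 tilt 0.97 F [-0.9  0.4 -0.5] gap 0.0052 t 7.98
 shift [-0.0011 -0.0004  0.0234] spin 0.02
rim x far 0.0287 cx 0.0007 cy 0.0005
card cx [0.0012] cy -0.0 321
```

```bash
R='python3 -m inch'
$R '[[[0,0,0.006],0],[[0,0,0.012],0],[[0,0,0.018],0],[[0,0,0.0225],0],[[0,0,0.0225],0]]' | tail -2
python3 chk.py
$R '[[[0,0,0.001],0],[[0,0,0.002],0],[[0,0,0.002],0]]' | tail -2
python3 chk.py
```

```text
wrist_force: [-0.9, -0.5, -0.1]
finger_gap: 0.0048
tcp [ 0.4553 -0.2571  0.048 ] yawy 19.32 tilt 1.0 F [-0.9 -0.5 -0.1] gap 0.0048 t 8.45
 shift [-0.0013 -0.0003  0.0004] spin 0.02
rim x far 0.0287 cx 0.0007 cy 0.0005
card cx [0.0015] cy -0.0004 140
wrist_force: [-1.8, 0.1, 5.6]
finger_gap: 0.0049
tcp [ 0.4558 -0.2573  0.0474] yawy 19.33 tilt 0.93 F [-1.8  0.1  5.6] gap 0.0049 t 8.75
 shift [-0.0009 -0.0006 -0.0001] spin 0.03
rim x far 0.029 cx 0.001 cy 0.0002
card cx [0.0015] cy -0.0 135
```

The card is on the pocket floor: 5.6 N of contact, with the TCP at the predicted height. I'll open, move down and grip the holder.

```bash
R='python3 -m inch'
$R '[[[0,0,-0.001],0],[[0,0,-0.001],0],[[0,0,-0.001],0],[[0,0,-0.001],0]]' 0.5| tail -2
$R '[[[0,0,0.01],0],[[0,0,0.02],0],[[0,0,0.03],0],[[0,0,0.04],0],[[0,0,0.04],0]]' | tail -2
python3 chk.py
$R '[[[0,0,0],0],[[0,0,0],0],[[0,0,0],0],[[0,0,0],0]]' 1 70| tail -2
python3 chk.py
```

```text
wrist_force: [-0.1, 0.6, 0.5]
finger_gap: 0.0427
wrist_force: [-1.3, -0.1, -0.2]
finger_gap: 0.0427
tcp [ 0.4534 -0.2554  0.0054] yawy 19.32 tilt 1.2 F [-1.3 -0.1 -0.2] gap 0.0427 t 9.55
 shift [-0.0027  0.0006 -0.0422] spin 0.02
rim x far 0.0273 cx -0.0007 cy 0.0014
wrist_force: [1.3, 0.7, -0.8]
finger_gap: 0.0155
tcp [ 0.4543 -0.256   0.0068] yawy 19.33 tilt 1.09 F [ 1.3  0.7 -0.8] gap 0.0155 t 9.93
 shift [-0.0019  0.     -0.0407] spin 0.03
rim x far 0.0275 cx -0.0005 cy 0.0003
```

```bash
python3 - <<'E'
from h import *
b=cam("side");P=cloud(b)
m=mask(b,"green")&(abs(P[...,0]-.456)<.04)&(abs(P[...,1]+.27)<.04);q=P[m];print("green",len(q),np.percentile(q,[2,50,98],axis=0).round(4).tolist())
m=mask(b,"blue")&(abs(P[...,0]-.456)<.04)&(abs(P[...,1]+.27)<.04);q=P[m];print("blue",len(q),np.percentile(q,[2,50,98],axis=0).round(4).tolist())
c=cam("top");cc=b["image"][190:290,180:290,::-1];cv2.imwrite("pics/h.png",cv2.resize(cc,(660,600),interpolation=cv2.INTER_CUBIC))
E
```

```text
green 46 [[0.453, -0.2822, 0.0826], [0.459, -0.2739, 0.0972], [0.4668, -0.26, 0.1005]]
blue 140 [[0.4319, -0.2894, 0.0312], [0.4629, -0.2861, 0.0558], [0.4789, -0.2599, 0.182]]
```

View pics/h.png

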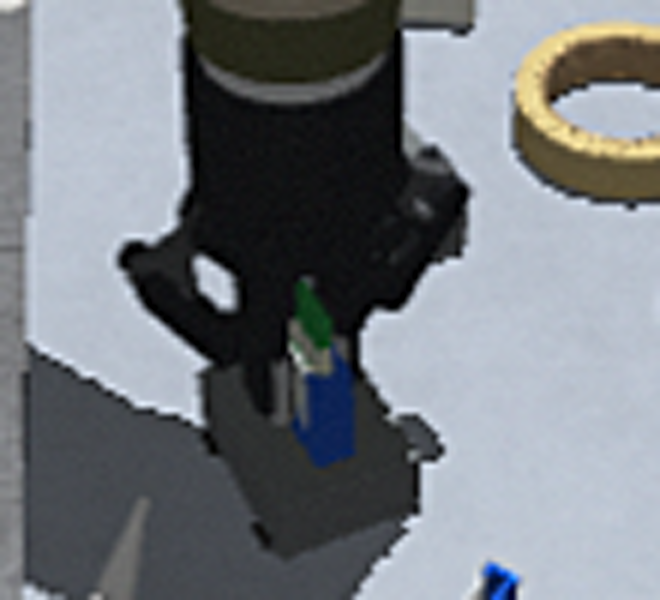

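The picture shows the card down in the pocket with the green tab at (312,312), top at z about 0.098 against 0.098 expected. The fingers are on the blue body. I'll lift and carry it toward the shelf.

```bash
R='python3 -m inch'
$R '[[[0,0,-0.01],0],[[0,0,-0.03],0],[[0,0,-0.06],0],[[0,0,-0.09],0],[[0,0,-0.11],0]]' 1 90| tail -2
$R '[[[0,0,0],0],[[0,0,0],0]]' | tail -1
python3 -c "
from h import *
rel([.45,.14,.12],-13.5)"
```

```text
wrist_force: [-0.4, -0.4, -1.4]
finger_gap: 0.0145
finger_gap: 0.015
tcp [ 0.4571 -0.2592  0.1224] yawy 19.32 tilt 0.7 F [ 0.6 -0.3 -1.4] gap 0.015 t 10.67
 shift [0.379  0.1254 0.0063] spin 32.82
```

```bash
R='python3 -m inch'
$R '[[[0.035,0.012,0],0],[[0.07,0.024,0],0],[[0.11,0.036,0],0],[[0.15,0.05,0],0],[[0.19,0.063,0.002],0]]' | tail -1
$R '[[[0.035,0.012,0],0],[[0.07,0.024,0],0],[[0.11,0.036,0],0],[[0.15,0.05,0],0],[[0.17,0.056,0],0]]' | tail -1
$R '[[[0,0,0],7],[[0,0,0],14],[[0,0,0],21],[[0,0,0],28],[[0,0,0],32.8]]' | tail -1
$R '[[[0,0,0],0],[[0,0,0],0]]' | tail -2
cat > slot.py <<'E'
from h import *
rel([.458,.155,.12],-13.5)
T=toolT();Ti=np.linalg.inv(T)
for n in ("wrist","side","top"):
    c=cam(n);P=cloud(c);Q=P@Ti[:3,:3].T+Ti[:3,3]
    H,S,V=np.moveaxis(cv2.cvtColor(c["image"],cv2.COLOR_RGB2HSV).astype(int),2,0)
    box=(abs(P[...,0]-.458)<.06)&(abs(P[...,1]-.152)<.13)
    o=(H<18)&(S>120)&box&(P[...,2]<.07)&(P[...,2]>.03)
    l=(V<100)&(S<90)&box&(P[...,2]<.068)&(P[...,2]>.056)
    for k,m in(("orange",o),("rail",l)):
        q=P[m];v,u=np.nonzero(m)
        if len(q)<15: print(n,k,len(q));continue
        r=cv2.minAreaRect((q[:,:2]*1000).astype(np.float32));print(n,k,len(q),np.round(r[0],1),np.round(r[1],1),round(r[2],1),"z",np.percentile(q[:,2],[5,50,95]).round(4),"tool",(Ti[:3,:3]@np.array([*np.array(r[0])/1000,.062])+Ti[:3,3]).round(4),"px",u.mean().round(),v.mean().round())
    if n=="wrist":
        b=mask(c,"blue")&(abs(Q[...,0])<.04)&(abs(Q[...,1])<.03);q=Q[b];
        if len(q): print("held",len(q),"x99",np.percentile(q[:,0],[1,99]).round(4),"y",np.percentile(q[:,1],[2,98]).round(4),"z",np.percentile(q[:,2],[2,98]).round(4))
    cv2.imwrite(f"pics/s_{n}.png",c["image"][:,:,::-1])
E
python3 slot.py
```

```text
finger_gap: 0.0148
finger_gap: 0.015
finger_gap: 0.0146
wrist_force: [0.1, -0.5, -1.6]
finger_gap: 0.0151
tcp [0.444  0.1237 0.1183] yawy -13.56 tilt 1.24 F [ 0.1 -0.5 -1.6] gap 0.0151 t 12.08
 shift [ 0.0337  0.0063 -0.0017] spin -0.06
wrist orange 961 [455.7 159.6] [63.9 12.6] 77.0 z [0.046 0.049 0.057] tool [0.0374 0.0042 0.0564] px 263.0 139.0
wrist rail 3327 [462.8 181.5] [123.5  15.9] 76.7 z [0.059  0.0605 0.0619] tool [0.0603 0.0059 0.0565] px 263.0 76.0
held 3809 x99 [-0.0168  0.0274] y [-0.0085  0.0121] z [-0.1114 -0.0243]
side orange 16 [457.1 150.8] [56.6 10.3] 86.4 z [0.0481 0.0613 0.0637] tool [0.0292 0.0076 0.0563] px 220.0 157.0
side rail 147 [457.5 152.1] [218.1  14.9] 76.2 z [0.0576 0.0612 0.0635] tool [0.0305 0.0077 0.0563] px 219.0 158.0
top orange 0
top rail 94 [441.1  80.6] [65.8 15.5] 75.9 z [0.0577 0.0619 0.066 ] tool [-0.0428  0.0085  0.0559] px 215.0 218.0
```

```bash
R='python3 -m inch'
$R '[[[0.017,0.003,0],0],[[0.034,0.006,0],0],[[0.034,0.006,0],0],[[0.034,0.006,0],0]]' | tail -1
$R '[[[0,0,0.01],0],[[0,0,0.02],0],[[0,0,0.027],0],[[0,0,0.027],0],[[0,0,0.027],0]]' | tail -2
python3 slot.py; python3 - <<'E'
from h import *
a=cv2.imread("pics/s_wrist.png")[60:300,130:390];b=cv2.imread("pics/s_side.png")[110:200,170:270]
cv2.imwrite("pics/i.png",np.hstack([cv2.resize(a,(433,400)),cv2.resize(b,(360,400),interpolation=cv2.INTER_CUBIC)]))
E
```

```text
finger_gap: 0.015
wrist_force: [0.6, -0.0, -0.9]
finger_gap: 0.0155
tcp [0.4573 0.1554 0.0911] yawy -13.51 tilt 1.24 F [ 0.6 -0.  -0.9] gap 0.0155 t 12.98
 shift [-0.0001  0.0001 -0.0289] spin -0.01
wrist orange 366 [460.3 178.6] [26.2 12.5] 76.8 z [0.0478 0.049  0.0604] tool [ 0.0232 -0.0019  0.0293] px 254.0 170.0
wrist rail 4262 [471.4 215.5] [99.5 15.7] 76.4 z [0.0591 0.0604 0.0618] tool [0.0616 0.0003 0.0294] px 255.0 89.0
held 3644 x99 [-0.0157  0.0274] y [-0.0137  0.0132] z [-0.1145 -0.0259]
side orange 13
side rail 153 [456.8 151.5] [219.6  16.3] 76.3 z [0.058  0.061  0.0632] tool [-0.004   0.001   0.0291] px 219.0 158.0
top orange 2
top rail 113 [444.6  95.8] [97.5 15.2] 76.4 z [0.0579 0.0623 0.0664] tool [-0.0611  0.0022  0.0288] px 209.0 217.0
```

View pics/i.png

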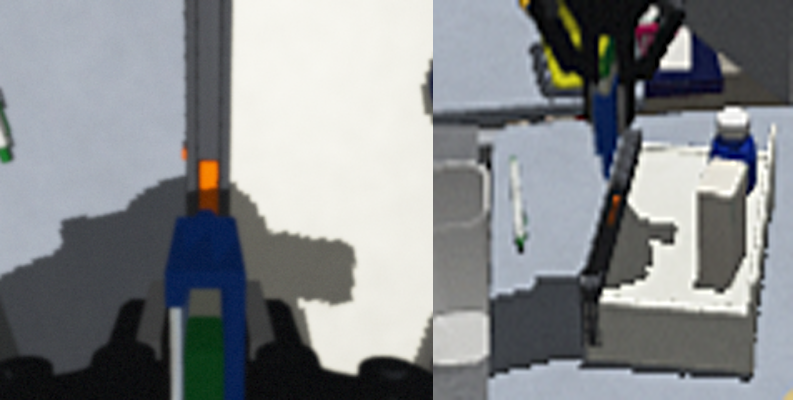

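The wrist view shows the tongue directly over the dark rail slot with the orange clip ahead at (208,175). The side view shows pot and carton untouched. Perpendicular offset is ≤1 mm, so I'll lower it.

```bash
R='python3 -m inch'
$R '[[[0.001,0.0005,0.01],0],[[0.001,0.0005,0.02],0],[[0.001,0.0005,0.03],0],[[0.001,0.0005,0.036],0],[[0.001,0.0005,0.036],0]]' 1 110| tail -2
python3 slot.py | head -4
$R '[[[0,0,0.004],0],[[0,0,0.007],0],[[0,0,0.007],0]]' | tail -2
python3 slot.py | head -2
```

```text
wrist_force: [-0.9, 0.3, -1.3]
finger_gap: 0.0146
tcp [0.4569 0.1567 0.0542] yawy -13.49 tilt 1.3 F [-0.9  0.3 -1.3] gap 0.0146 t 13.55
 shift [-0.0011 -0.     -0.0658] spin 0.01
wrist orange 270 [462.7 183.8] [10.3 20.2] 12.7 z [0.0429 0.049  0.0603] tool [ 0.0277 -0.0008 -0.0076] px 253.0 177.0
wrist rail 5895 [472.5 219. ] [84.7 15.9] 76.1 z [0.059  0.0604 0.0618] tool [ 0.0642  0.0004 -0.0075] px 255.0 88.0
wrist_force: [0.5, -0.4, -0.7]
finger_gap: 0.0146
tcp [0.4583 0.157  0.0488] yawy -13.49 tilt 1.14 F [ 0.5 -0.4 -0.7] gap 0.0146 t 13.95
 shift [-0.0016 -0.0012 -0.0712] spin 0.01
```

```bash
R='python3 -m inch'
$R '[[[0,0,0.003],0],[[0,0,0.006],0],[[0,0,0.006],0]]' 1 110| tail -2
python3 -c "
from h import *
rel([.458,.155,.0388],-13.5)"
$R '[[[0,0,0.003],0],[[0,0,0.005],0],[[0,0,0.005],0],[[0,0,0.005],0]]' | tail -2
python3 -c "
from h import *
rel([.458,.155,.0388],-13.5)"
```

```text
wrist_force: [-0.9, -0.4, 4.5]
finger_gap: 0.0146
tcp [0.4585 0.1571 0.0432] yawy -13.5 tilt 1.13 F [-0.9 -0.4  4.5] gap 0.0146 t 14.35
 shift [-0.0022  0.0001  0.0044] spin 0.0
wrist_force: [-3.8, -0.4, 7.8]
finger_gap: 0.0148
tcp [0.4585 0.1571 0.0389] yawy -13.51 tilt 1.1 F [-3.8 -0.4  7.8] gap 0.0148 t 14.68
 shift [-0.0022  0.      0.0001] spin -0.01
```

```bash
R='python3 -m inch'
$R '[[[0,0,0.001],0],[[0,0,0.002],0],[[0,0,0.002],0],[[0,0,0.002],0]]' | tail -2
python3 -c "
from h import *
rel([.458,.155,.0388],-13.5)"
$R '[[[0,0,0.001],0],[[0,0,0.002],0],[[0,0,0.002],0],[[0,0,0.002],0]]' | tail -2
python3 - <<'E'
from h import *
rel([.458,.155,.0388],-13.5)
b=cam("side");P=cloud(b);box=(abs(P[...,0]-.458)<.04)&(abs(P[...,1]-.155)<.04)
q=P[mask(b,"blue")&box];print("blue z",len(q),np.percentile(q[:,2],[2,50,98]).round(4))
q=P[mask(b,"green")&box];print("green z",len(q),np.percentile(q[:,2],[2,50,98]).round(4))
w=cam("wrist");Pw=cloud(w);box=(abs(Pw[...,0]-.458)<.04)&(abs(Pw[...,1]-.155)<.04)
for k in("blue","green"):
    q=Pw[mask(w,k)&box];print(k,len(q),np.percentile(q[:,2],[2,50,98]).round(4))
x=cv2.resize(b["image"][115:185,185:275,::-1],(480,373),interpolation=cv2.INTER_CUBIC)
y=cv2.resize(w["image"][100:330,150:360,::-1],(300,373))
cv2.imwrite("pics/j.png",np.hstack([x,y]))
E
```

```text
wrist_force: [-7.1, -1.8, 17.4]
finger_gap: 0.0145
tcp [0.4585 0.1571 0.0388] yawy -13.52 tilt 1.05 F [-7.1 -1.8 17.4] gap 0.0145 t 15.02
 shift [-0.0022 -0.     -0.    ] spin -0.02
wrist_force: [-7.0, -2.0, 19.0]
finger_gap: 0.0147
tcp [0.4585 0.1571 0.0387] yawy -13.52 tilt 1.0 F [-7. -2. 19.] gap 0.0147 t 15.35
 shift [-0.0022 -0.     -0.0001] spin -0.02
blue z 115 [0.058  0.0954 0.2389]
green z 29 [0.1067 0.1271 0.2004]
blue 3770 [0.0647 0.1044 0.1538]
green 2784 [0.115  0.1291 0.1585]
```

View pics/j.png

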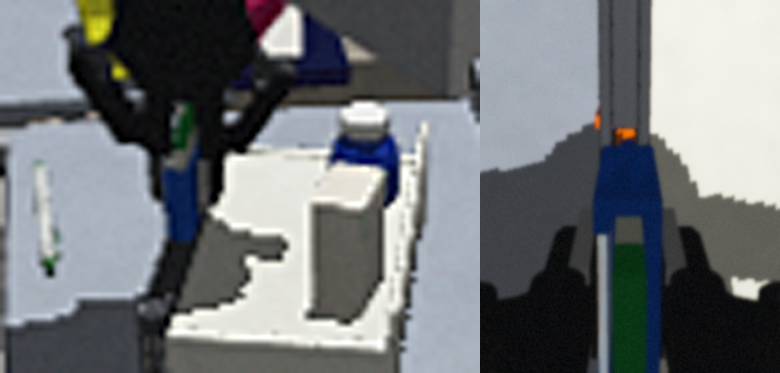

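The picture shows the shoulder down on the rail, the clip almost hidden at (625,133), and pot and carton standing in place. The holder stopped hard at the predicted home height (TCP 0.0388, against 0.0388 expected), and force rose from 8 to 19 N without further motion. Card top is about 0.129, against 0.130 expected. Handing in.

```bash
python3 -c "
from h import *
print(env.hand_in()); rel([.458,.155,.0388],-13.5)"
```

```text
the job is handed in; nothing more can be done
None
the job is handed in; nothing more can be done
```

The card is down in the holder's pocket, and the holder is pressed home on the shelf lip, still gripped and pushed down. I handed in at about 15.5 s of the 54 s. `hand_in()` gives no verdict.

**Last checks**
- **Card in the pocket:** it bottomed out at the predicted height with 5.6 N of contact while the holder was in its stand. Its top measured 0.097–0.098 m there, against 0.098 expected. On the shelf the green tab's median height was about 0.129 m, against 0.130 expected for the card's top.
- **Holder on the lip:** it stopped hard at the computed home height, with downward force rising from 8 to 19 N and no further motion. Tilt was 1.0°, yaw error under 0.1°, and grip was set at 110 N on a 14.7 mm gap.
- **Bystanders:** pot and carton look undisturbed in the last picture. I did not re-measure the saline bottle; the arm stayed clear of it.

**What failed or disagreed**
- **Missed first grasp:** the fingers closed on nothing, because the real fingertips sit about 31.5 mm behind the reported TCP. I measured that from depth images and corrected for it.
- **Camera disagreement:** the wrist camera read about 5 mm off the fixed cameras along the card's width. For the slot, they differed by up to about 10 mm along the lip, so I aimed between the two. The final position was about 2–6 mm off centre, depending on which estimate is right; the limit is 10 mm.
- **Sideways load:** about 7 N remained at the end.

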